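# Swap the battery pack of an opened laptop

## Robot

A 6-joint arm with a two-finger parallel gripper is mounted at the origin on the work surface. World frame = base frame: x ahead of the robot, y to its left, z up, the work surface at z = 0. Lengths are in m, angles in rad, forces in N, time in s.
With the tool pointing down it reaches from about 0.4 to 0.825 m from the base axis. Payload 7 kg.
Tool frame: the origin (TCP) lies midway between the tips of the shut fingers; the grasp point (between the pads) lies 19 mm behind it (grip_point_offset is the distance from the TCP to the grasp point, in m); z points along the fingers, y is the line along which they close (so a half turn about z gives the same grasp; the last joint's range is limited). The gripper opens to 88 mm and grips with 3 to 60 N. Pads are 19 mm wide; open, the fingers measure 130 mm over their backs; the gripper's body (78 mm by 193 mm) begins 47 mm behind the grasp point.
Start: joints at [1.487, 0.359, 0.012, 0, -1.224, -0.288], TCP at [0.245, 0.629, 0.227] pointing down, gripper open.
Joint ranges: [-3.07, 3.07], [-1.43, 2.12], [-1.02, 1.25], [-3.03, 1.67], [-3.05, -0], [-3.03, 3.03]. Speed limits (rad/s): [2.39, 2.39, 3.01, 3.14, 3.14, 3.14].

## Interface

Orientations are given as [roll, pitch, yaw] about the fixed x, y, z axes, in that order (R = Rz(yaw) Ry(pitch) Rx(roll)).
In Python, from station import get_state, grab_frame, camera_params, job_done, grip_point_offset gives the robot as it stands.
- The arm moves only by the shell command python3 -m creep 'ROWS' [FORCE]. ROWS is JSON, a list that holds one entry, the list of rows, each a list of 7 numbers: the finger opening in cm, from 0 to 8.76, then the shift along the tool's x, y, z in cm, then the turn, a rotation vector about the tool's x, y, z in rad. In form: [[[fingers, tx, ty, tz, wx, wy, wz], ...]]. A call has 1 to 20 rows; each row is the pose to reach, as a shift and turn from the pose commanded when the call began, along the tool's axes at that moment; what a row does not reach only later rows make up. A row lasts 1/8 s, in which the tool goes at most 62.5 mm and 10.7 degrees, less where a joint would pass 70% of its speed; a pose out of reach is approached as far as the arm can. A call with a gripper value outside its range is refused whole. The fingers move at their own pace and stop on an object; FORCE is the grip in N (left out, the last holds). Time passes only in rows, so rows that repeat a pose let the fingers close. It gives the time, the measured TCP pose, the force, the opening and the grip force at its end, in the units of the state.
- get_state(): the state, without advancing time (a new reading comes with each control period).
- grab_frame(name): name is "side" or "top" or "wrist"; returns the picture (480x640x3 uint8, blue, green, red); there is no depth.
- camera_params(name): a dict with "vertical_fov" (degrees; the focal length in pixels is half the picture's height over the tangent of half this angle, whatever the lens; pixels are square), "cx", "cy" (the principal point, pixels), "view" (4x4, takes a point from world to camera coordinates). Camera axes: x right, y down, z forward; pixel columns grow to the right and rows downward; lengths in m; the calibration is good to about 2 mm. The wrist camera is an equidistant fisheye: a pixel r from the principal point sees the ray r / f radians off the axis. A picture is of the moment at which its call begins: read the wrist's pose just before it. camera_params takes no time and is no camera call; for the wrist camera it gives the pose at the moment of the call.
- job_done(): hands the job in; it is judged then, once.
The state is a dict: "t": time; "q": joint angles; "qd": joint speeds; "joint_efforts": joint torques, N m; "eef_pos": TCP position; "ee_rot": TCP orientation; "force": force on the tool from outside, world axes, zero at the start; "moment": the same for the moment, N m; "width": finger opening in m; "gripper_force": force on a finger pad.
Only numpy, scipy, OpenCV 4.12 (cv2) and the standard library are available. Lean on these libraries where they do the work, as an engineer would, in place of code of your own. Each camera call takes 0.05 s, during which the arm holds its last target. There are 200 camera calls.

## Task

Swap the laptop's battery pack. The fan and the speaker box reach over the ends of the old pack with their metal lugs, so first lift both out and park them in the tray with the divider, one flat in each half; then lay the old pack flat in the plain tray with the two ears and seat the new pack from the cardboard tray in the empty battery bay. Finally put the fan and the speaker box back in their own bays, flat on the floor and each with its lug over the new pack again.

Things in the scene. Friction and masses are not known exactly. Their poses are not given: they have to be found in the camera images.
- laptop: Opened laptop base, fixed, 200 (x) x 280 (y) mm, rim 16 mm high. Origin: centre of its underside; floor 4 mm above it. Bays, all at x = -35 mm: fan y = -87 (60 x 60), battery y = 0 (54 x 110), speaker y = +87 (46 x 60): 5 mm play around each part, 2.5 mm high ribs at the corners only. Seated parts have axes parallel to the laptop's, origin on its floor. Circuit board beyond x = +24 mm.
- fan: Loose cooling fan, 60 g: black square housing 50 x 50 mm, 18 mm high, round intake on top; starts in the fan bay. Origin: centre of the housing's underside. A steel lug, 14 mm wide, 14 to 18 mm above the underside, sticks out 30 mm from the +y side (ends at y = +55). Grip the housing across x.
- speaker: Loose speaker box, 60 g: black, 36 (x) x 50 (y) mm, 18 mm high, grey grille with a small round cone on top; starts in the speaker bay. Origin: centre of the box's underside. A steel lug, 14 mm wide, 14 to 18 mm above the underside, sticks out 30 mm from the -y side (ends at y = -55). Grip the box across x.
- old_pack: Old battery pack, loose, about 160 g: flat black block 44 (x) x 100 (y) x 12 mm high with a silver face, starts in the laptop's battery bay under the ends of the two lugs. Origin: centre of its underside. Either way round is fine.
- new_pack: New battery pack, the same in shape and look as the old one, 44 (x) x 100 (y) x 12 mm, loose; starts in the cardboard tray, long side along the tray's long side. Origin: centre of its underside. Either way round is fine.
- side_tray: Grey plastic parking tray with a white divider, 4 mm high above the floor and 3 mm thick, along y at x = 0: two halves, centred at x = -37 and x = +37 mm, each 70 x 114 mm inside. Fixed, 150 (x) x 120 (y) mm, floor 3 mm thick, walls 3 mm thick and 6 mm above the floor. Origin: centre of its underside.
- scrap_tray: Grey plastic tray without a divider, with a 50 mm long ear (standing out 10 mm) on each long side. Fixed, 150 (x) x 120 (y) mm, floor 3 mm thick, walls 3 mm thick and 6 mm above the floor. Origin: centre of its underside.
- carton: Cardboard tray in which the new pack comes. Fixed, 150 (x) x 120 (y) mm, floor 3 mm thick, walls 3 mm thick and 6 mm above the floor. Origin: centre of its underside.
Not all that is in view belongs to the job. What is shaped like the old_pack but blue or turquoise is not meant.

How it is judged:
On the way, in this order (a step that is already met when the one before it is completed fails the run):
1. fan and speaker box both lie flat in the divided tray, one in each half ((((x of fan in the frame of side_tray between -0.06 and -0.015 m and y of fan in the frame of side_tray between -0.04 and 0.04 m and z of fan in the frame of side_tray below 0.0046 m and angle between fan's own z axis and vertical below 0.035 rad and linear speed of fan below 0.02 m/s) and (x of speaker in the frame of side_tray between 0.015 and 0.06 m and y of speaker in the frame of side_tray between -0.04 and 0.04 m and z of speaker in the frame of side_tray below 0.0046 m and angle between speaker's own z axis and vertical below 0.035 rad and linear speed of speaker below 0.02 m/s)) or ((x of speaker in the frame of side_tray between -0.06 and -0.015 m and y of speaker in the frame of side_tray between -0.04 and 0.04 m and z of speaker in the frame of side_tray below 0.0046 m and angle between speaker's own z axis and vertical below 0.035 rad and linear speed of speaker below 0.02 m/s) and (x of fan in the frame of side_tray between 0.015 and 0.06 m and y of fan in the frame of side_tray between -0.04 and 0.04 m and z of fan in the frame of side_tray below 0.0046 m and angle between fan's own z axis and vertical below 0.035 rad and linear speed of fan below 0.02 m/s)))), for 0.2 s.
2. the old pack lies flat in the tray with ears (x of old_pack in the frame of scrap_tray between -0.03 and 0.03 m and y of old_pack in the frame of scrap_tray between -0.045 and 0.045 m and z of old_pack in the frame of scrap_tray below 0.0046 m and angle between old_pack's own z axis and vertical below 0.035 rad and linear speed of old_pack below 0.02 m/s), for 0.2 s.
3. the new pack sits flat in the battery bay (x of new_pack in the frame of laptop between -0.044 and -0.026 m and y of new_pack in the frame of laptop between -0.009 and 0.009 m and z of new_pack in the frame of laptop below 0.0056 m and angle between new_pack's own z axis and vertical below 0.035 rad and angle between the y axis of new_pack and the y axis of laptop, either way round below 0.2 rad and linear speed of new_pack below 0.02 m/s), for 0.2 s.
At the end, for the whole second after the job is handed in: New pack, fan and speaker box rest flat on the floor of their own bays (centres within 9 mm in x and y, yaw within 0.2 rad, tilt under 2 degrees), both lugs over the new pack; the old pack lies flat on the floor of the eared tray (within 30 mm in x, 45 mm in y of its centre); all at rest (all of step 2 and all of step 3 and x of fan in the frame of laptop between -0.044 and -0.026 m and y of fan in the frame of laptop between -0.096 and -0.078 m and z of each of fan, speaker in the frame of laptop below 0.0056 m and angle between each of fan, speaker's own z axis and vertical below 0.035 rad and angle between the y axis of each of fan, speaker and the y axis of laptop, either way round below 0.2 rad and linear speed of each of fan, speaker below 0.02 m/s and x of speaker in the frame of laptop between -0.044 and -0.026 m and y of speaker in the frame of laptop between 0.078 and 0.096 m and y of new_pack in the frame of fan above 0.05 m and y of new_pack in the frame of speaker below -0.05 m); the robot touches nothing.
It also fails if it takes over 128 s, if anything falls off the work surface, if the arm or the gripper's body presses on something with over 40 N, if the wrist force passes 120 N, or if a joint passes its speed limit or range.

## Working session

There is one attempt and no reset: what is moved stays moved. The work goes in short steps, Python scripts to look and compute and a shell command to move; the robot and the scene stay as the last step left them, time stands still between calls to the robot, and variables do not carry over. Pictures are saved under pics/ and viewed, at most 14 in all, crops included, and the job is handed in when it is done.

```bash
mkdir -p pics; ls
python3 - <<'E'
from station import *
import cv2
s=get_state(); print(s['t'],s['eef_pos'],s['ee_rot'],s['width'],grip_point_offset if not callable(grip_point_offset) else grip_point_offset())
for n in('top','side'):
    cv2.imwrite(f'pics/{n}0.png',grab_frame(n)); p=camera_params(n); print(n,p)
E
```

```text
pics
0.0 [0.24506427 0.62842803 0.22563441] [ 3.13995358e+00 -1.43256693e-04 -3.71910634e-01] 0.08764621895785456 0.0188
top {'vertical_fov': 49.61359332223231, 'cx': 313.3502577050038, 'cy': 246.61766252539064, 'view': array([[ 0.00953779, -0.99981329, -0.01680509, -0.02004573],
       [-0.98069337, -0.0060701 , -0.19545757,  0.42344617],
       [ 0.19531906,  0.01834488, -0.98056817,  1.22477983],
       [ 0.        ,  0.        ,  0.        ,  1.        ]])}
side {'vertical_fov': 44.369148077320155, 'cx': 321.30836654321223, 'cy': 239.95537936952024, 'view': array([[ 0.80940155, -0.58721195, -0.00715914, -0.33678828],
       [-0.3455137 , -0.46632104, -0.81434942,  0.17205873],
       [ 0.47485726,  0.66160926, -0.58033075,  1.0614386 ],
       [ 0.        ,  0.        ,  0.        ,  1.        ]])}
```

View pics/top0.png

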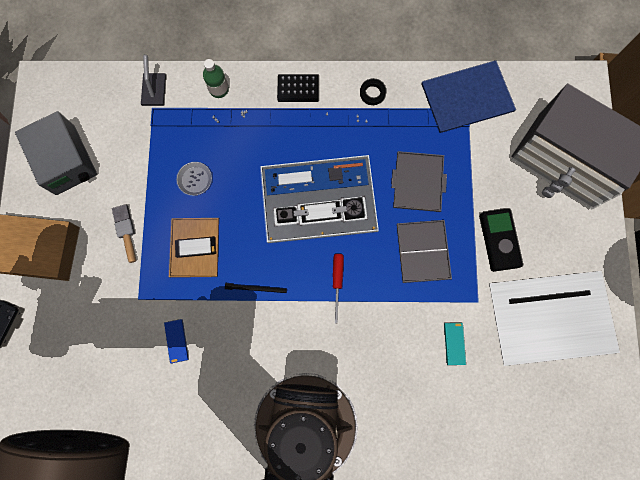

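View pics/side0.png

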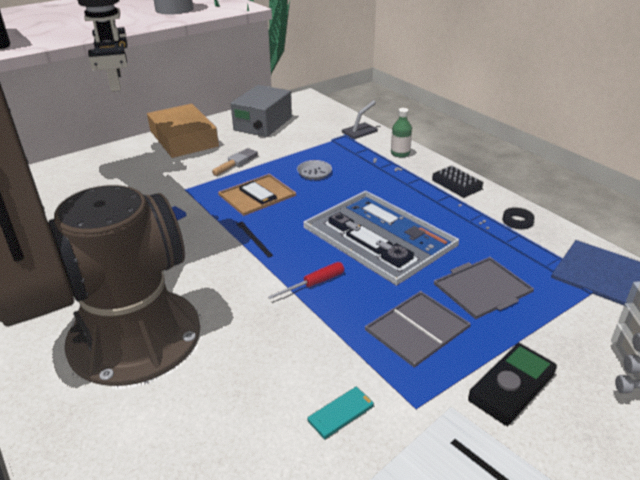

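```bash
cat > h.py <<'E'
import numpy as np, cv2
from station import *
def ray(p,uv):
    """origin and unit-depth directions (world) for pixels uv; p: camera_params (+ 'fish')"""
    f=240/np.tan(np.radians(p['vertical_fov'])/2); uv=np.atleast_2d(np.asarray(uv,float))
    d=(uv-[p['cx'],p['cy']])/f
    if p.get('fish'):
        r=np.linalg.norm(d,axis=1,keepdims=True)+1e-9
        d=np.hstack([d/r*np.sin(r),np.cos(r)])
    else: d=np.hstack([d,np.ones((len(d),1))])
    R=p['view'][:3,:3]; o=-R.T@p['view'][:3,3]
    return o,d@R
def cast(p,uv,z):
    o,d=ray(p,uv); return (o+d*((z-o[2])/d[:,2:]))[:,:2]
def wrist():
    p=camera_params('wrist'); p['fish']=True; return p,grab_frame('wrist')
def rect(P):
    """min-area rectangle in mm-> centre(m), long side, short side (m), angle of long side (rad, -pi/2..pi/2)"""
    c,(a,b),t=cv2.minAreaRect((np.asarray(P)*1e4).astype(np.float32)); t=np.radians(t)
    if a<b: a,b,t=b,a,t+np.pi/2
    return np.round(np.array(c)/1e4,4),round(a/1e4,4),round(b/1e4,4),round((t+np.pi/2)%np.pi-np.pi/2,3)
E
python3 - <<'E'
from h import *
im=cv2.imread('pics/top0.png'); p=camera_params('top')
hsv=cv2.cvtColor(im,cv2.COLOR_BGR2HSV)
mat=cv2.inRange(hsv,(105,170,40),(130,255,255))
boxes=dict(laptop=(255,145,385,248,.016),side=(392,216,458,290,.009),scrap=(385,145,452,216,.009),carton=(163,210,225,283,.009))
for n,(x0,y0,x1,y1,z) in boxes.items():
    m=cv2.morphologyEx(cv2.bitwise_not(mat[y0:y1,x0:x1]),cv2.MORPH_OPEN,np.ones((3,3),np.uint8))
    c=max(cv2.findContours(m,cv2.RETR_EXTERNAL,cv2.CHAIN_APPROX_NONE)[0],key=cv2.contourArea)[:,0]+[x0,y0]
    print(n,rect(cast(p,c,z)))
a=cv2.resize(im[195:290,160:230],None,fx=5,fy=5,interpolation=cv2.INTER_CUBIC)
w,iw=wrist(); cv2.imwrite('pics/w0.png',iw); print(w)
b=cv2.resize(im[145:250,255:385],None,fx=3.4,fy=3.4,interpolation=cv2.INTER_CUBIC)
h=max(len(a),len(b)); f=lambda i:cv2.copyMakeBorder(i,0,h-len(i),0,0,0)
cv2.imwrite('pics/crop0.png',np.hstack([f(a),f(b)]))
E
```

```text
laptop (array([ 0.5546, -0.0271]), 0.2829, 0.2049, np.float64(-1.459))
side (array([ 0.4218, -0.2905]), 0.152, 0.1222, np.float64(0.08))
scrap (array([ 0.6038, -0.2836]), 0.1532, 0.1408, np.float64(-0.086))
carton (array([0.4273, 0.2858]), 0.1518, 0.1234, np.float64(0.019))
{'vertical_fov': 65.70646984690485, 'cx': 321.12067468941206, 'cy': 246.14810068449887, 'view': array([[-3.62978286e-01, -9.31797181e-01,  8.82219732e-04,
         6.73897945e-01],
       [-9.00200123e-01,  3.50913918e-01,  2.57874313e-01,
        -3.22259472e-02],
       [-2.40596141e-01,  9.28086019e-02, -9.66178069e-01,
         3.89383074e-01],
       [ 0.00000000e+00,  0.00000000e+00,  0.00000000e+00,
         1.00000000e+00]]), 'fish': True}
```

View pics/crop0.png

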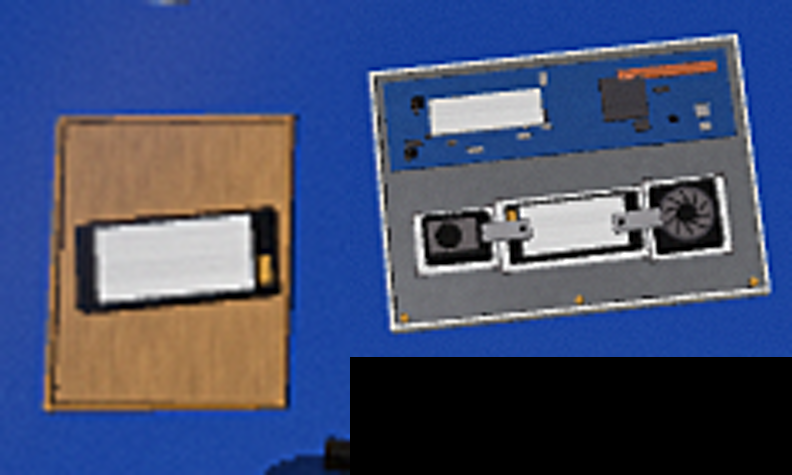

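View pics/w0.png

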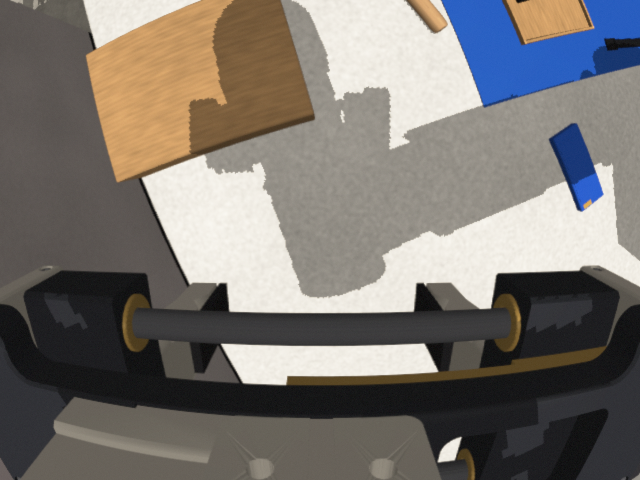

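The battery-like candidates in the top view are:
- the black/silver block in the carton, (195,246)
- the pack under the lugs in the laptop, (319,211)
- a blue block, (176,341)
- a turquoise block, (455,343)
- the white chip on the board, (295,178)

The crop confirms that the carton block is the new pack and the pack under the lugs is the old one. The speaker is at (287,214) and the fan at (352,208). The divided tray is at (425,251) and the eared tray at (418,182).

```bash
cat >> h.py <<'E'
from scipy.spatial.transform import Rotation as Ro
def delta(x,y,z,yaw):
    """row shift (cm) and turn for TCP target, tool pointing down"""
    s=get_state(); R=Ro.from_euler('xyz',s['ee_rot'])
    T=Ro.from_euler('xyz',[np.pi,0,yaw])
    return np.round(np.r_[R.inv().apply(np.array([x,y,z])-s['eef_pos'])*100,(R.inv()*T).as_rotvec()],3).tolist(),round(s['t'],2)
E
cat > d <<'E'
#!/usr/bin/env python3
import sys; from h import *
v=list(map(float,sys.argv[1:]))
for i in range(0,len(v),4): print(delta(*v[i:i+4]))
E
chmod +x d; ./d .53 -.06 .2 -1.459
```

```text
([51.558, 53.791, 2.66, 0.001, -0.001, 1.087], 0.15)
```

```bash
python3 -m creep '[[[7,51.5,53.8,2.6,0,0,1.087],[7,51.5,53.8,2.6,0,0,1.087],[7,51.5,53.8,2.6,0,0,1.087],[7,51.5,53.8,2.6,0,0,1.087],[7,51.5,53.8,2.6,0,0,1.087],[7,51.5,53.8,2.6,0,0,1.087],[7,51.5,53.8,2.6,0,0,1.087],[7,51.5,53.8,2.6,0,0,1.087],[7,51.5,53.8,2.6,0,0,1.087],[7,51.5,53.8,2.6,0,0,1.087],[7,51.5,53.8,2.6,0,0,1.087],[7,51.5,53.8,2.6,0,0,1.087],[7,51.5,53.8,2.6,0,0,1.087],[7,51.5,53.8,2.6,0,0,1.087],[7,51.5,53.8,2.6,0,0,1.087]]]' 25
python3 - <<'E'
from h import *
w,i=wrist(); cv2.imwrite('pics/w1.png',i); np.save('w1.npy',w,allow_pickle=True)
E
```

```text
t: 2.02
eef_pos: [0.5293, -0.0585, 0.2007]
ee_rot: [-3.141, 0.0, -1.457]
force: [-0.0, 0.1, -0.4]
width: 0.07
gripper_force: 0.0
```

View pics/w1.png

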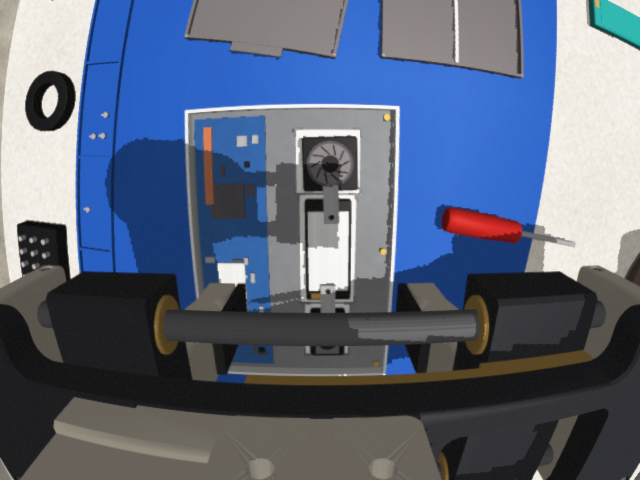

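Run:
```python
from h import *
w=np.load('w1.npy',allow_pickle=True).item(); i=cv2.imread('pics/w1.png'); g=cv2.cvtColor(i,cv2.COLOR_BGR2GRAY); hsv=cv2.cvtColor(i,cv2.COLOR_BGR2HSV)
print('cam',ray(w,[[320,240]])[0])
def big(m,x0,y0,x1,y1,k=3):
    m=cv2.morphologyEx(m[y0:y1,x0:x1],cv2.MORPH_OPEN,np.ones((k,k),np.uint8))
    return max(cv2.findContours(m,cv2.RETR_EXTERNAL,cv2.CHAIN_APPROX_NONE)[0],key=cv2.contourArea)[:,0]+[x0,y0]
c=big((g<120).astype(np.uint8)*255,298,130,364,188); print('fan',cv2.boundingRect(c),rect(cast(w,c,.022)))
# laptop white rim outer edges
mat=cv2.bitwise_not(cv2.inRange(hsv,(105,150,40),(130,255,255)))
c=big((cv2.inRange(hsv,(0,0,185),(180,60,255))),180,95,405,270,1)
P=cast(w,c,.016); print('rim',cv2.boundingRect(c))
# edge lines: far edge (y-), left edge, right edge
for n,s in dict(far=(c[:,1]<116)&(c[:,0]>200)&(c[:,0]<385),left=(c[:,0]<200)&(c[:,1]>125),right=(c[:,0]>388)&(c[:,1]>120)).items():
    q=P[s].astype(np.float32)
    if len(q)>5:
        v=cv2.fitLine(q,cv2.DIST_HUBER,0,.001,.001).ravel(); print(n,len(q),v.round(4),c[s].min(0),c[s].max(0))
for n,uv in dict(fl=(186,110),fr=(399,106)).items(): print(n,cast(w,[uv],.016))
c=big(mat,375,0,530,82); print('side',cv2.boundingRect(c)); A=cast(w,[(380,53),(523,76),(522,20)],.009); print(A)
```

```text
cam [ 0.53674666 -0.12779348  0.35887488]
fan (302, 136, 56, 52) (array([ 0.5282, -0.1171]), 0.0499, 0.0465, np.float64(0.126))
rim (308, 211, 41, 59)
fl [[ 0.66893033 -0.15472199]]
fr [[ 0.47047731 -0.17728008]]
side (381, 0, 143, 78)
[[ 0.49271113 -0.22732051]
 [ 0.34079938 -0.23802581]
 [ 0.3453999  -0.30177733]]
```

```bash
./d .529 -.1172 .05 -1.458 .529 -.1172 .0115 -1.458
```

```text
([5.844, 0.716, 15.079, -0.0, 0.0, 0.001], 2.08)
([5.845, 0.718, 18.929, -0.0, 0.0, 0.001], 2.08)
```

```bash
python3 -m creep '[[[6.4,5.85,0.7,4,0,0,0],[6.4,5.85,0.7,10,0,0,0],[6.4,5.85,0.7,15,0,0,0],[6.4,5.85,0.7,17.5,0,0,0],[6.4,5.85,0.7,18.9,0,0,0],[6.4,5.85,0.7,18.9,0,0,0],[4,5.85,0.7,18.9,0,0,0],[4,5.85,0.7,18.9,0,0,0],[4,5.85,0.7,18.9,0,0,0],[4,5.85,0.7,18.9,0,0,0],[4,5.85,0.7,17.5,0,0,0],[4,5.85,0.7,14,0,0,0],[4,5.85,0.7,11,0,0,0],[4,5.85,0.7,11,0,0,0]]]' 20
python3 - <<'E'
from h import *
w,i=wrist(); cv2.imwrite('pics/w2.png',i[:420,100:560])
E
# place over side tray: fan at tray (-.040,-.012)
python3 - <<'E'
from h import *
c=np.array([.4212,-.2915]);a=.075;R=np.array([[np.cos(a),-np.sin(a)],[np.sin(a),np.cos(a)]])
for n,l in dict(fan=(-.039,-.015),spk=(.039,.015)).items():
    p=c+R@l; print(n,p, delta(*p,.06,a-np.pi/2), delta(*p,.0115,a-np.pi/2))
E
```

```text
t: 3.82
eef_pos: [0.5311, -0.1184, 0.094]
ee_rot: [-3.136, -0.0, -1.459]
force: [0.1, 0.0, -1.7]
width: 0.0496
gripper_force: 19.9
fan [ 0.38343358 -0.30938009] ([17.348, 16.697, 3.179, -0.003, 0.0, 0.037], 3.88) ([17.349, 16.713, 8.029, -0.003, 0.0, 0.037], 3.88)
spk [ 0.45896642 -0.27361991] ([14.637, 8.792, 3.206, -0.003, 0.0, 0.037], 3.88) ([14.638, 8.808, 8.056, -0.003, 0.0, 0.037], 3.88)
```

View pics/w2.png

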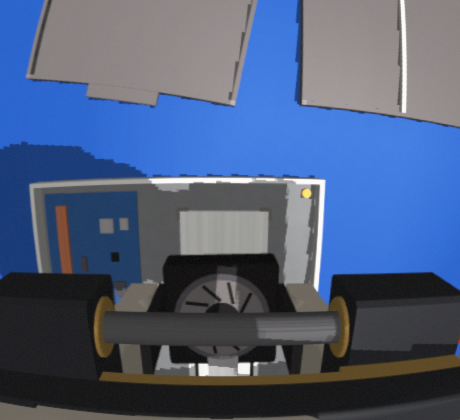

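```bash
python3 -m creep '[[[4,6,6,0,0,0,0.02],[4,12,12,1,0,0,0.037],[4,17.35,16.7,2,0,0,0.037],[4,17.35,16.7,3,0,0,0.037],[4,17.35,16.7,3,0,0,0.037],[4,17.35,16.7,3,0,0,0.037]]]'; ./d .3834 -.3094 .0115 -1.496
```

```text
t: 4.62
eef_pos: [0.3822, -0.3096, 0.0602]
ee_rot: [3.141, 0.0, -1.497]
force: [0.9, -0.7, -0.5]
width: 0.05
gripper_force: 19.9
([-0.01, -0.127, 4.869, 0.001, 0.0, -0.001], 4.62)
```

```bash
python3 -m creep '[[[4,0,-0.1,2.5,0,0,0],[4,0,-0.1,4,0,0,0],[4,0,-0.1,4.8,0,0,0],[4,0,-0.1,4.8,0,0,0],[4,0,-0.1,4.8,0,0,0]]]'
```

```text
t: 5.25
eef_pos: [0.3842, -0.3092, 0.013]
ee_rot: [-3.141, -0.0, -1.495]
force: [0.0, -0.2, -0.4]
width: 0.0498
gripper_force: 19.9
```

```bash
python3 -m creep '[[[4,0,0,0.15,0,0,0],[4,0,0,0.2,0,0,0],[6.2,0,0,0.2,0,0,0],[6.2,0,0,0.2,0,0,0],[6.2,0,0,0.2,0,0,0],[6.2,0,0,-2,0,0,0],[6.2,0,0,-8,0,0,0],[6.2,-4,-3,-12,0,0,0],[6.2,-4,-3,-12,0,0,0]]]'
python3 - <<'E'
from h import *
w,i=wrist(); cv2.imwrite('pics/w3.png',i[:480,:]); np.save('w3.npy',w,allow_pickle=True)
c=np.array([.5542,-.027]);a=.1125;R=np.array([[np.cos(a),-np.sin(a)],[np.sin(a),np.cos(a)]])
for n,l in dict(fan=(-.035,-.087),pack=(-.035,0),spk=(-.035,.087)).items():
    p=c+R@l; print(n,p, delta(*p,.1,a-np.pi/2), delta(*p,.0115,a-np.pi/2))
E
```

```text
t: 6.38
eef_pos: [0.4132, -0.2664, 0.1357]
ee_rot: [-3.136, -0.002, -1.493]
force: [0.0, -0.6, -0.6]
width: 0.062
gripper_force: 0.0
fan [ 0.52918812 -0.11737923] ([-13.966, -12.872, 3.41, -0.003, -0.001, -0.036], 6.42) ([-13.971, -12.85, 12.26, -0.003, -0.001, -0.036], 6.42)
pack [ 0.51942125 -0.0309292 ] ([-22.661, -12.562, 3.405, -0.003, -0.001, -0.036], 6.42) ([-22.665, -12.539, 12.255, -0.003, -0.001, -0.036], 6.42)
spk [0.50965438 0.05552083] ([-31.355, -12.251, 3.399, -0.003, -0.001, -0.036], 6.42) ([-31.36, -12.229, 12.249, -0.003, -0.001, -0.036], 6.42)
```

View pics/w3.png

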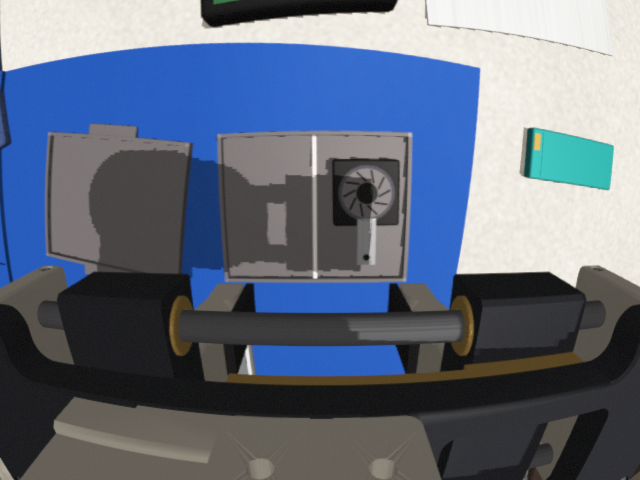

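```bash
python3 -m creep '[[[6.2,-20,-6,-3.4,0,0,-0.036],[6.2,-38.4,-12.2,-3.4,0,0,-0.036],[6.2,-38.4,-12.2,-3.4,0,0,-0.036],[5.4,-38.4,-12.2,-3.4,0,0,-0.036],[5.4,-38.4,-12.2,-3.4,0,0,-0.036],[5.4,-38.4,-12.2,-3.4,0,0,-0.036],[5.4,-38.4,-12.2,-3.4,0,0,-0.036],[5.4,-38.4,-12.2,-3.4,0,0,-0.036],[5.4,-38.4,-12.2,-3.4,0,0,-0.036],[5.4,-38.4,-12.2,-3.4,0,0,-0.036]]]'
python3 - <<'E'
from h import *
w,i=wrist(); cv2.imwrite('pics/w4.png',i); np.save('w4.npy',w,allow_pickle=True)
E
```

```text
t: 7.68
eef_pos: [0.5029, 0.1235, 0.166]
ee_rot: [3.14, -0.001, -1.461]
force: [0.6, 0.6, -0.1]
width: 0.0539
gripper_force: 0.0
```

View pics/w4.png

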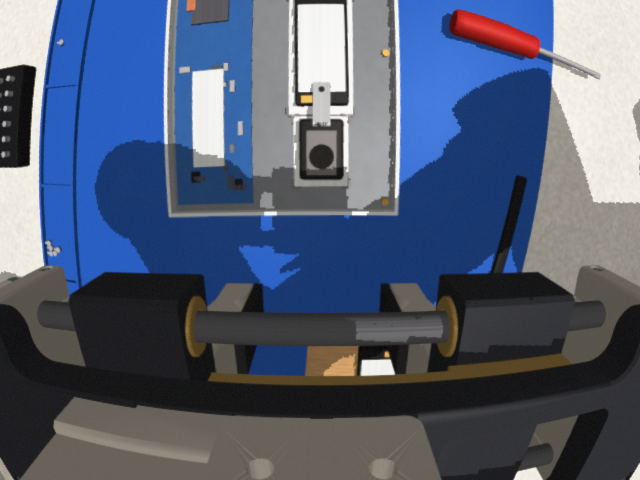

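```bash
python3 - <<'E'
from h import *
L=lambda n:np.load(n+'.npy',allow_pickle=True).item()
w=L('w4'); i=cv2.imread('pics/w4.png'); g=cv2.cvtColor(i,cv2.COLOR_BGR2GRAY)
def dark(g,th,x0,y0,x1,y1):
    m=(g[y0:y1,x0:x1]<th).astype(np.uint8)
    return max(cv2.findContours(m,cv2.RETR_EXTERNAL,cv2.CHAIN_APPROX_NONE)[0],key=cv2.contourArea)[:,0]+[x0,y0]
c=dark(g,90,298,122,347,184); print('spk',cv2.boundingRect(c),rect(cast(w,c,.022)))
print('lap',cast(w,[(167,215),(398,214)],.016))
print(g[150,294:352].tolist())
w=L('w3'); i=cv2.imread('pics/w3.png'); g=cv2.cvtColor(i,cv2.COLOR_BGR2GRAY)
c=dark(g,75,328,152,402,224); print('fan',cv2.boundingRect(c),rect(cast(w,c,.021)))
A=cast(w,[(218,134),(412,133),(407,282),(224,282)],.009); print('side',A,A.mean(0))
A=cast(w,[(48,133),(191,143),(184,270),(47,256)],.009); print('scrap',A,A.mean(0))
print('lug',cast(w,[(357,218),(377,218),(376,264),(358,263)],.021))
E
./d .5097 .0555 .05 -1.458 .5097 .0555 .0115 -1.458
```

```text
spk (299, 122, 45, 58) (array([0.5099, 0.0553]), 0.0466, 0.0356, np.float64(-1.461))
lap [[0.64073044 0.12255934]
 [0.438852   0.10066869]]
[244, 223, 177, 156, 132, 88, 35, 36, 42, 45, 48, 59, 110, 134, 140, 137, 110, 64, 43, 35, 36, 34, 38, 35, 37, 37, 38, 41, 38, 38, 38, 37, 36, 38, 38, 39, 44, 75, 115, 141, 144, 142, 109, 75, 62, 62, 58, 46, 62, 167, 246, 248, 249, 246, 205, 167, 164, 164]
fan (328, 158, 71, 66) (array([ 0.3852, -0.308 ]), 0.0528, 0.0489, np.float64(0.084))
side [[ 0.49982913 -0.34354693]
 [ 0.35028017 -0.35542774]
 [ 0.33946195 -0.23497951]
 [ 0.49172806 -0.22261239]] [ 0.42032483 -0.28914164]
scrap [[ 0.67381224 -0.34818706]
 [ 0.52205335 -0.33598855]
 [ 0.52756062 -0.22990735]
 [ 0.68327938 -0.22842771]] [ 0.6016764  -0.28562767]
lug [[ 0.38810744 -0.28709839]
 [ 0.37302512 -0.28838632]
 [ 0.36964095 -0.25233359]
 [ 0.38375376 -0.25207853]]
([6.835, 0.074, 11.624, 0.001, -0.0, -0.003], 7.72)
([6.834, 0.071, 15.474, 0.001, -0.0, -0.003], 7.72)
```

```bash
python3 -m creep '[[[5.4,5,0.05,3,0,0,0],[5.4,6.85,0.05,8,0,0,0],[5.4,6.85,0.05,12,0,0,0],[5.4,6.85,0.05,14.3,0,0,0],[5.4,6.85,0.05,15.4,0,0,0],[5.4,6.85,0.05,15.4,0,0,0],[5.4,6.85,0.05,15.4,0,0,0]]]' 20; ./d .5097 .0553 .0115 -1.458
```

```text
t: 8.6
eef_pos: [0.5112, 0.0569, 0.0136]
ee_rot: [-3.14, 0.001, -1.46]
force: [0.7, -0.3, 0.7]
width: 0.0542
gripper_force: 0.0
([0.145, 0.17, 0.207, -0.002, 0.001, -0.002], 8.6)
```

```bash
python3 -m creep '[[[5.4,0.1,0.1,0.2,0,0,0],[2.8,0.1,0.1,0.2,0,0,0],[2.8,0.1,0.1,0.2,0,0,0],[2.8,0.1,0.1,0.2,0,0,0],[2.8,0.1,0.1,0.2,0,0,0],[2.8,0.1,0.1,-2,0,0,0],[2.8,0.1,0.1,-7,0,0,0],[2.8,0.1,0.1,-8,0,0,0]]]' 20; ./d .459 -.2736 .06 -1.496  .459 -.2736 .0125 -1.496
```

```text
t: 9.6
eef_pos: [0.5114, 0.0563, 0.0955]
ee_rot: [-3.137, 0.001, -1.459]
force: [-0.1, 0.6, -0.9]
width: 0.0357
gripper_force: 20.0
([32.204, 8.892, 3.46, -0.005, 0.001, 0.037], 9.6)
([32.21, 8.914, 8.21, -0.005, 0.001, 0.037], 9.6)
```

```bash
python3 -m creep '[[[2.8,10,3,0,0,0,0.02],[2.8,32.2,8.8,0,0,0,0.037],[2.8,32.2,8.8,0,0,0,0.037],[2.8,32.2,8.8,0,0,0,0.037],[2.8,32.2,8.8,0,0,0,0.037],[2.8,32.2,8.8,2,0,0,0.037],[2.8,32.2,8.8,4,0,0,0.037],[2.8,32.2,8.8,5,0,0,0.037],[2.8,32.2,8.8,5,0,0,0.037]]]'; ./d .459 -.2736 .0125 -1.496
```

```text
t: 10.72
eef_pos: [0.4573, -0.2738, 0.0417]
ee_rot: [3.14, 0.001, -1.496]
force: [0.1, 0.6, 0.3]
width: 0.0361
gripper_force: 20.0
([-0.009, -0.179, 2.924, 0.002, 0.001, -0.0], 10.72)
```

```bash
python3 -m creep '[[[2.8,0,-0.15,1.5,0,0,0],[2.8,0,-0.15,2.6,0,0,0],[2.8,0,-0.15,3,0,0,0],[2.8,0,-0.15,3,0,0,0],[2.8,0,-0.15,3,0,0,0]]]'
```

```text
t: 11.35
eef_pos: [0.4595, -0.2741, 0.0128]
ee_rot: [-3.141, -0.0, -1.497]
force: [0.5, -0.6, -0.1]
width: 0.0358
gripper_force: 20.0
```

```bash
python3 -m creep '[[[2.8,0,0,0.15,0,0,0],[2.8,0,0,0.15,0,0,0],[5.2,0,0,0.15,0,0,0],[5.2,0,0,0.15,0,0,0],[5.2,0,0,0.15,0,0,0],[5.2,0,0,-2,0,0,0],[5.2,0,0,-8,0,0,0],[6.2,-2,-2,-12,0,0,0],[6.2,-2,-2,-12,0,0,0]]]'
python3 - <<'E'
from h import *
w,i=wrist(); cv2.imwrite('pics/w5.png',i); np.save('w5.npy',w,allow_pickle=True)
E
./d .5195 -.031 .06 -1.458  .5195 -.031 .0075 -1.458
```

```text
t: 12.48
eef_pos: [0.4812, -0.2524, 0.1363]
ee_rot: [-3.134, -0.002, -1.495]
force: [0.7, -0.5, -0.4]
width: 0.0609
gripper_force: 0.0
([-21.77, -5.643, 7.416, -0.004, -0.001, -0.038], 12.53)
([-21.774, -5.622, 12.666, -0.004, -0.001, -0.038], 12.53)
```

View pics/w5.png

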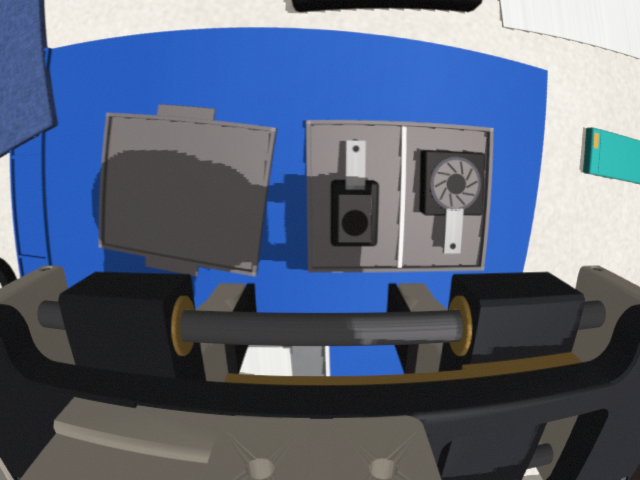

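```bash
python3 -m creep '[[[6.2,-10,-3,0,0,0,-0.038],[6.2,-21.8,-5.7,0,0,0,-0.038],[6.2,-21.8,-5.7,0,0,0,-0.038],[6.2,-21.8,-5.7,4,0,0,-0.038],[6.2,-21.8,-5.7,9,0,0,-0.038],[6.2,-21.8,-5.7,10.5,0,0,-0.038],[6.2,-21.8,-5.7,10.5,0,0,-0.038]]]' 25; ./d .5195 -.031 .0075 -1.458
```

```text
t: 13.4
eef_pos: [0.5176, -0.0319, 0.0266]
ee_rot: [3.138, -0.001, -1.459]
force: [0.1, 0.2, 0.2]
width: 0.0618
gripper_force: 0.0
([-0.071, -0.209, 1.905, 0.003, -0.001, -0.001], 13.4)
```

```bash
python3 -m creep '[[[6.2,-0.1,-0.1,1.2,0,0,0],[6.2,-0.1,-0.1,1.8,0,0,0],[6.2,-0.1,-0.1,1.9,0,0,0],[4,-0.1,-0.1,1.9,0,0,0],[4,-0.1,-0.1,1.9,0,0,0],[4,-0.1,-0.1,1.9,0,0,0],[4,-0.1,-0.1,1.9,0,0,0]]]' 25; ./d .6025 -.285 .06 -1.651 .6025 -.285 .0075 -1.651
```

```text
t: 14.28
eef_pos: [0.5196, -0.0299, 0.0089]
ee_rot: [-3.141, 0.0, -1.459]
force: [0.0, -0.2, 2.7]
width: 0.0434
gripper_force: 25.0
([26.278, -5.381, -5.109, -0.001, 0.0, 0.192], 14.28)
([26.278, -5.378, 0.141, -0.001, 0.0, 0.192], 14.28)
```

```bash
python3 -m creep '[[[4,0,0,-2,0,0,0],[4,0,0,-7,0,0,0],[4,8,-1.5,-8,0,0,0.06],[4,26.3,-5.4,-8,0,0,0.192],[4,26.3,-5.4,-8,0,0,0.192],[4,26.3,-5.4,-8,0,0,0.192],[4,26.3,-5.4,-5,0,0,0.192],[4,26.3,-5.4,-2,0,0,0.192],[4,26.3,-5.4,-1.5,0,0,0.192],[4,26.3,-5.4,-1.5,0,0,0.192]]]'; ./d .6025 -.285 .0075 -1.651
```

```text
t: 15.52
eef_pos: [0.6025, -0.285, 0.0237]
ee_rot: [3.141, -0.0, -1.65]
force: [0.2, -0.4, -0.2]
width: 0.0438
gripper_force: 25.0
([-0.003, 0.003, 1.625, 0.001, -0.0, 0.001], 15.53)
```

```bash
python3 -m creep '[[[4,0,0,1,0,0,0],[4,0,0,1.5,0,0,0],[4,0,0,1.6,0,0,0],[4,0,0,1.65,0,0,0],[6.2,0,0,1.65,0,0,0],[6.2,0,0,1.65,0,0,0],[6.2,0,0,1.65,0,0,0],[6.2,0,0,-1,0,0,0],[6.2,0,0,-7,0,0,0],[6.2,-4,0,-12,0,0,0],[6.2,-4,0,-12,0,0,0]]]'
python3 - <<'E'
from h import *
w,i=wrist(); cv2.imwrite('pics/w6.png',i[60:300,:480])
print(delta(.427,.355,.18,-1.57))
E
```

```text
t: 16.9
eef_pos: [0.6086, -0.2444, 0.1489]
ee_rot: [-3.133, -0.001, -1.649]
force: [0.6, -1.5, -0.6]
width: 0.0621
gripper_force: 0.0
([-58.36, 22.641, -3.48, -0.005, -0.0, -0.079], 16.95)
```

View pics/w6.png

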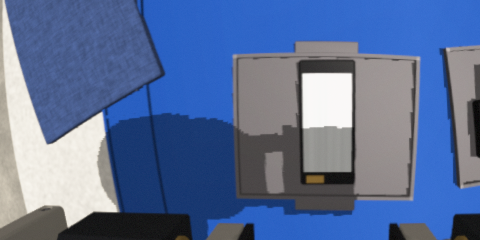

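```bash
python3 -m creep '[[[6.6,-58.4,22.6,-3.5,0,0,-0.08],[6.6,-58.4,22.6,-3.5,0,0,-0.08],[6.6,-58.4,22.6,-3.5,0,0,-0.08],[6.6,-58.4,22.6,-3.5,0,0,-0.08],[6.6,-58.4,22.6,-3.5,0,0,-0.08],[6.6,-58.4,22.6,-3.5,0,0,-0.08],[6.6,-58.4,22.6,-3.5,0,0,-0.08],[6.6,-58.4,22.6,-3.5,0,0,-0.08],[6.6,-58.4,22.6,-3.5,0,0,-0.08],[6.6,-58.4,22.6,-3.5,0,0,-0.08],[6.6,-58.4,22.6,-3.5,0,0,-0.08],[6.6,-58.4,22.6,-3.5,0,0,-0.08],[6.6,-58.4,22.6,-3.5,0,0,-0.08]]]'
python3 - <<'E'
from h import *
w,i=wrist(); cv2.imwrite('pics/w7.png',i[:300]); np.save('w7.npy',w,allow_pickle=True)
g=cv2.cvtColor(i,cv2.COLOR_BGR2GRAY); m=(g<70).astype(np.uint8); m[270:]=0
for c in cv2.findContours(m,cv2.RETR_EXTERNAL,cv2.CHAIN_APPROX_NONE)[0]:
    if cv2.contourArea(c)>1500: print(cv2.boundingRect(c),rect(cast(w,c[:,0],.015)))
E
```

```text
t: 18.58
eef_pos: [0.4273, 0.3534, 0.178]
ee_rot: [3.141, -0.001, -1.572]
force: [0.3, 0.2, 0.1]
width: 0.0663
gripper_force: 0.0
(98, 0, 365, 270) (array([0.4314, 0.3091]), 0.4057, 0.2153, np.float64(0.573))
```

View pics/w7.png

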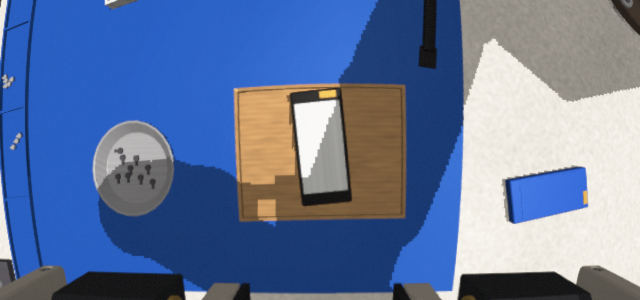

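Run:
```python
from h import *
w=np.load('w7.npy',allow_pickle=True).item(); i=cv2.imread('pics/w7.png')
P=cast(w,[(291,91),(342,89),(351,201),(302,206)],.015); print(P,P.mean(0))
hsv=cv2.cvtColor(i,cv2.COLOR_BGR2HSV); m=cv2.bitwise_not(cv2.inRange(hsv,(5,60,60),(25,255,255)))[87:212,284:358]
m=cv2.morphologyEx(m,cv2.MORPH_OPEN,np.ones((5,5),np.uint8))
c=max(cv2.findContours(m,cv2.RETR_EXTERNAL,cv2.CHAIN_APPROX_NONE)[0],key=cv2.contourArea)[:,0]+[284,87]
r=rect(cast(w,c,.015)); print(r); x,y=r[0]; yaw=(r[3]%np.pi)-np.pi
print(yaw,delta(x,y,.03,yaw),delta(x,y,.0075,yaw))
```

```text
[[0.45232508 0.23277558]
 [0.40890283 0.23118685]
 [0.40068522 0.32881594]
 [0.44346226 0.33324496]] [0.42634385 0.28150583]
(array([0.4269, 0.2817]), 0.099, 0.0433, np.float64(-1.471))
-1.471 ([7.168, 0.033, 14.828, 0.0, -0.001, -0.101], 18.62) ([7.167, 0.032, 17.078, 0.0, -0.001, -0.101], 18.62)
```

```bash
python3 -m creep '[[[6.4,5,0,3,0,0,-0.1],[6.4,7.15,0,9,0,0,-0.1],[6.4,7.15,0,14,0,0,-0.1],[6.4,7.15,0,16.3,0,0,-0.1],[6.4,7.15,0,17,0,0,-0.1],[6.4,7.15,0,17,0,0,-0.1],[4,7.15,0,17,0,0,-0.1],[4,7.15,0,17,0,0,-0.1],[4,7.15,0,17,0,0,-0.1],[4,7.15,0,17,0,0,-0.1],[4,7.15,0,17,0,0,-0.1]]]' 25; ./d .5195 -.0310 .07 -1.458  .5195 -.0310 .009 -1.458
```

```text
t: 20.0
eef_pos: [0.4273, 0.2838, 0.0093]
ee_rot: [-3.141, 0.001, -1.47]
force: [-2.6, -0.2, 6.7]
width: 0.0439
gripper_force: 25.0
([32.24, -6.022, -6.086, -0.001, 0.001, -0.012], 20.0)
([32.245, -6.017, 0.014, -0.001, 0.001, -0.012], 20.0)
```

```bash
python3 -m creep '[[[4,0,0,-2,0,0,0],[4,2,0,-7,0,0,0],[4,32,-6,-8,0,0,-0.012],[4,32,-6,-8,0,0,-0.012],[4,32,-6,-8,0,0,-0.012],[4,32,-6,-8,0,0,-0.012],[4,32,-6,-8,0,0,-0.012],[4,32,-6,-5,0,0,-0.012],[4,32,-6,-2.5,0,0,-0.012],[4,32,-6,-2.5,0,0,-0.012],[4,32,-6,-2.5,0,0,-0.012],[4,32,-6,-2.5,0,0,-0.012]]]'
python3 - <<'E'
from h import *
w,i=wrist(); cv2.imwrite('pics/w8.png',i[40:400,100:560]); np.save('w8.npy',w,allow_pickle=True)
print(delta(.5195,-.029,.009,-1.458))
E
```

```text
t: 21.5
eef_pos: [0.5195, -0.0286, 0.0347]
ee_rot: [-3.14, 0.0, -1.458]
force: [-0.0, -0.5, -1.8]
width: 0.0435
gripper_force: 25.0
([0.037, -0.003, 2.562, -0.002, 0.0, -0.0], 21.55)
```

View pics/w8.png

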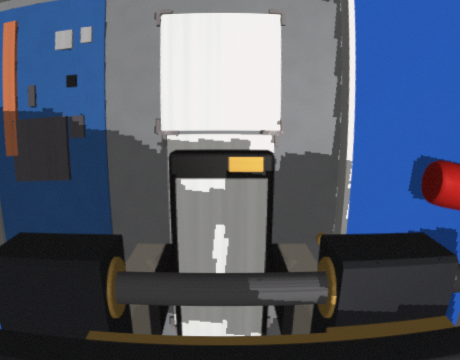

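Run:
```python
from h import *
w=np.load('w8.npy',allow_pickle=True).item(); o=np.array([100,40])
F=cast(w,np.array([(161,14),(281,14),(281,131),(161,131)])+o,.004); print('fanbay',F,F.mean(0),np.linalg.norm(F[0]-F[1]))
a=.1125;c=np.array([.5545,-.0272]);R=np.array([[np.cos(a),-np.sin(a)],[np.sin(a),np.cos(a)]])
print('nominal fan',c+R@[-.035,-.087],'pack',c+R@[-.035,0])
E_=cast(w,np.array([(171,152),(274,150)])+o,.042); print('packend',E_,'centre',E_.mean(0)+.05*R[:,1])
```

```text
fanbay [[ 0.56291953 -0.1442903 ]
 [ 0.50252502 -0.15111166]
 [ 0.49542429 -0.09046853]
 [ 0.5562239  -0.0835521 ]] [ 0.52927319 -0.11735565] 0.0607785190426783
nominal fan [ 0.52948812 -0.11757923] pack [ 0.51972125 -0.0311292 ]
packend [[ 0.54533636 -0.07822088]
 [ 0.50351144 -0.08383459]] centre [ 0.51881076 -0.03134381]
```

```bash
python3 -m creep '[[[4,0,0,1.3,0,0,0],[4,0,0,2.1,0,0,0],[4,0,0,2.45,0,0,0],[4,0,0,2.5,0,0,0],[4,0,0,2.5,0,0,0],[6.2,0,0,2.5,0,0,0],[6.2,0,0,2.5,0,0,0],[6.2,0,0,2.5,0,0,0],[6.2,0,0,0,0,0,0],[6.2,0,0,-6,0,0,0],[6.2,-7.5,0,-12,0,0,0],[6.2,-7.5,0,-12,0,0,0],[6.2,-7.5,0,-12,0,0,0]]]'
python3 - <<'E'
from h import *
w,i=wrist(); cv2.imwrite('pics/w9.png',i[:300,100:560]); np.save('w9.npy',w,allow_pickle=True)
w5=np.load('w5.npy',allow_pickle=True).item(); g=cv2.cvtColor(cv2.imread('pics/w5.png'),cv2.COLOR_BGR2GRAY)
for n,(x0,y0,x1,y1) in dict(spk=(326,176,382,248),fan=(415,146,490,218)).items():
    m=cv2.morphologyEx((g[y0:y1,x0:x1]<75).astype(np.uint8),cv2.MORPH_OPEN,np.ones((3,3),np.uint8))
    c=max(cv2.findContours(m,cv2.RETR_EXTERNAL,cv2.CHAIN_APPROX_NONE)[0],key=cv2.contourArea)[:,0]+[x0,y0]
    print(n,cv2.boundingRect(c),rect(cast(w5,c,.021)))
print(delta(.4595,-.2738,.06,-1.496),delta(.384,-.3092,.06,-1.496))
E
```

```text
t: 23.18
eef_pos: [0.5114, 0.0473, 0.1554]
ee_rot: [-3.138, 0.001, -1.456]
force: [-0.5, -1.1, -0.6]
width: 0.0618
gripper_force: 0.0
spk (326, 176, 52, 72) (array([ 0.4606, -0.2772]), 0.054, 0.0387, np.float64(-1.492))
fan (415, 146, 74, 72) (array([ 0.3852, -0.3082]), 0.0605, 0.0555, np.float64(0.122))
([31.225, 8.704, 9.37, -0.001, 0.001, 0.039], 23.23) ([33.887, 16.607, 9.358, -0.001, 0.001, 0.039], 23.23)
```

View pics/w9.png

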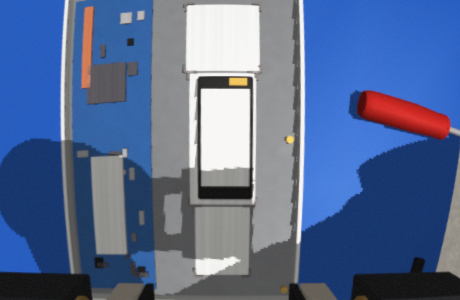

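```bash
python3 -m creep '[[[6.2,33.9,16.5,0,0,0,0.039],[6.2,33.9,16.5,0,0,0,0.039],[6.2,33.9,16.5,0,0,0,0.039],[6.2,33.9,16.5,0,0,0,0.039],[6.2,33.9,16.5,0,0,0,0.039],[6.2,33.9,16.5,0,0,0,0.039],[6.2,33.9,16.5,5,0,0,0.039],[6.2,33.9,16.5,9.3,0,0,0.039],[6.2,33.9,16.5,11,0,0,0.039],[6.2,33.9,16.5,11,0,0,0.039],[6.2,33.9,16.5,11,0,0,0.039]]]' 20; ./d .3842 -.3092 .0115 -1.496
```

```text
t: 24.6
eef_pos: [0.3842, -0.3103, 0.0437]
ee_rot: [3.141, -0.0, -1.498]
force: [-1.0, -0.1, -0.2]
width: 0.0619
gripper_force: 0.0
([-0.106, -0.01, 3.223, 0.0, -0.0, -0.002], 24.6)
```

```bash
python3 -m creep '[[[6.2,-0.1,0,1.8,0,0,0],[6.2,-0.1,0,2.8,0,0,0],[6.2,-0.1,0,3.2,0,0,0],[6.2,-0.1,0,3.2,0,0,0],[4,-0.1,0,3.2,0,0,0],[4,-0.1,0,3.2,0,0,0],[4,-0.1,0,3.2,0,0,0],[4,-0.1,0,3.2,0,0,0],[4,-0.1,0,1,0,0,0],[4,-0.1,0,-4,0,0,0],[4,-0.1,0,-6,0,0,0],[4,-0.1,0,-6,0,0,0]]]' 20
./d .5295 -.1172 .1 -1.458 .5295 -.1172 .03 -1.458
```

```text
t: 26.1
eef_pos: [0.3851, -0.3092, 0.105]
ee_rot: [-3.138, -0.001, -1.498]
force: [-0.0, 0.8, -0.8]
width: 0.0495
gripper_force: 19.9
([-18.094, -15.799, 0.531, -0.003, -0.001, -0.04], 26.1)
([-18.103, -15.777, 7.531, -0.003, -0.001, -0.04], 26.1)
```

```bash
python3 -m creep '[[[4,-18.1,-15.8,0,0,0,-0.04],[4,-18.1,-15.8,0,0,0,-0.04],[4,-18.1,-15.8,0,0,0,-0.04],[4,-18.1,-15.8,0,0,0,-0.04],[4,-18.1,-15.8,3,0,0,-0.04],[4,-18.1,-15.8,5,0,0,-0.04],[4,-18.1,-15.8,5,0,0,-0.04],[4,-18.1,-15.8,5,0,0,-0.04],[4,-18.1,-15.8,5,0,0,-0.04]]]'
python3 - <<'E'
from h import *
w,i=wrist(); cv2.imwrite('pics/w10.png',i[40:400,100:560]); np.save('w10.npy',w,allow_pickle=True)
print(delta(.5295,-.1172,.0115,-1.458))
E
```

```text
t: 27.22
eef_pos: [0.529, -0.117, 0.0543]
ee_rot: [-3.14, -0.0, -1.458]
force: [-0.4, -0.3, -0.3]
width: 0.0499
gripper_force: 19.9
([0.028, -0.041, 4.283, -0.001, 0.0, -0.0], 27.27)
```

View pics/w10.png

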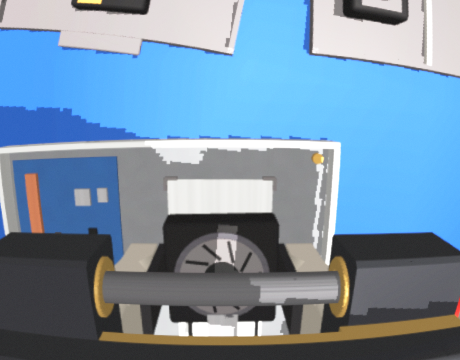

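Run:
```python
from h import *
w=np.load('w10.npy',allow_pickle=True).item(); o=np.array([100,40])
a=.1125;c=np.array([.5545,-.0272]);R=np.array([[np.cos(a),-np.sin(a)],[np.sin(a),np.cos(a)]])
for z in(.0465,.0645):
    e=cast(w,np.array([(164,216),(279,214)])+o,z); m=e.mean(0)+.025*R[:,1]
    print(z,np.linalg.norm(e[0]-e[1]),m,R.T@(m-c),np.arctan2(*(e[0]-e[1])[::-1]))
```

```text
0.0465 0.053973063880931496 [ 0.52801628 -0.11301104] [-0.03594969 -0.08229545] 0.13178496439457774
0.0645 0.048121142394998914 [ 0.52859942 -0.1182618 ] [-0.0359597  -0.08757849] 0.13178496439457738
```

```bash
python3 -m creep '[[[4,0.2,-0.08,2,0,0,0],[4,0.2,-0.08,3.4,0,0,0],[4,0.2,-0.08,3.9,0,0,0],[4,0.2,-0.08,4.1,0,0,0],[4,0.2,-0.08,4.15,0,0,0],[4,0.2,-0.08,4.15,0,0,0]]]'
```

```text
t: 28.02
eef_pos: [0.5293, -0.1188, 0.013]
ee_rot: [3.141, -0.0, -1.458]
force: [-3.0, 0.3, 5.0]
width: 0.0498
gripper_force: 19.9
```

```bash
python3 -m creep '[[[6.2,0,0,0,0,0,0],[6.2,0,0,0,0,0,0],[6.2,0,0,0,0,0,0],[6.2,0,0,-2,0,0,0],[6.2,0,0,-8,0,0,0],[6.2,-5,0,-14,0,0,0],[6.2,-5,0,-14,0,0,0],[6.2,-5,0,-14,0,0,0]]]'
python3 - <<'E'
from h import *
w,i=wrist(); cv2.imwrite('pics/w11.png',i); np.save('w11.npy',w,allow_pickle=True)
g=cv2.cvtColor(i,cv2.COLOR_BGR2GRAY)
a=.1125;c=np.array([.5545,-.0272]);R=np.array([[np.cos(a),-np.sin(a)],[np.sin(a),np.cos(a)]])
from itertools import product
V=w['view']; f=240/np.tan(np.radians(w['vertical_fov'])/2)
def proj(l):  # laptop-frame point -> pixel
    P=V[:3,:3]@np.r_[c+R@l[:2],l[2]]+V[:3,3]; r=np.hypot(*P[:2]); return P[:2]/r*np.arctan2(r,P[2])*f+[w['cx'],w['cy']]
print(np.array([proj((-.035+sx*.025,-.087+sy*.025,.022)) for sx,sy in[(1,-1),(-1,-1),(-1,1),(1,1)]]).round())
u,v=proj((-.035,-.087,.022)).round().astype(int); print(u,v)
print('row',g[v+12,u-40:u+40].tolist()); print('col',g[v-45:v+45,u-18].tolist()); print('colR',g[v-45:v+45,u+18].tolist())
E
./d .4595 -.274 .1 -1.496
```

```text
t: 29.02
eef_pos: [0.5243, -0.0684, 0.1528]
ee_rot: [-3.14, 0.0, -1.456]
force: [0.6, -0.2, -0.3]
width: 0.0618
gripper_force: 0.0
[[289. 143.]
 [354. 143.]
 [353. 207.]
 [290. 207.]]
322 175
row [81, 81, 89, 113, 145, 153, 157, 155, 149, 109, 60, 27, 22, 20, 21, 24, 36, 50, 55, 59, 67, 73, 74, 75, 76, 69, 54, 40, 52, 70, 75, 74, 74, 73, 54, 37, 57, 70, 72, 70, 70, 66, 53, 62, 68, 74, 76, 74, 73, 72, 72, 70, 69, 68, 66, 63, 62, 56, 53, 47, 47, 53, 61, 56, 53, 45, 36, 23, 22, 21, 18, 15, 71, 190, 241, 245, 226, 170, 154, 154]
col [147, 148, 146, 147, 148, 147, 153, 197, 242, 248, 249, 249, 246, 222, 122, 48, 41, 49, 51, 52, 51, 52, 53, 51, 50, 53, 65, 81, 95, 98, 103, 115, 132, 139, 138, 102, 80, 116, 138, 142, 141, 125, 82, 75, 73, 73, 67, 44, 35, 59, 72, 75, 76, 74, 75, 74, 76, 74, 74, 72, 66, 61, 56, 54, 49, 44, 31, 20, 19, 19, 19, 19, 18, 22, 22, 21, 15, 54, 128, 142, 118, 90, 111, 146, 152, 150, 152, 147, 103, 36]
colR [152, 151, 153, 151, 152, 153, 159, 196, 240, 249, 249, 249, 243, 163, 64, 44, 62, 64, 63, 64, 62, 62, 62, 63, 69, 83, 94, 102, 109, 121, 125, 121, 129, 141, 145, 147, 148, 145, 119, 81, 74, 75, 75, 74, 64, 47, 40, 55, 70, 75, 75, 76, 74, 75, 73, 57, 31, 53, 72, 75, 74, 74, 68, 60, 55, 53, 48, 37, 26, 20, 18, 16, 16, 20, 18, 19, 33, 95, 137, 145, 121, 89, 107, 144, 150, 150, 151, 145, 104, 38]
([19.648, 8.686, 5.153, 0.0, 0.0, 0.039], 29.07)
```

```bash
python3 -m creep '[[[5.2,19.65,8.65,0,0,0,0.039],[5.2,19.65,8.65,0,0,0,0.039],[5.2,19.65,8.65,0,0,0,0.039],[5.2,19.65,8.65,0,0,0,0.039],[5.2,19.65,8.65,5,0,0,0.039],[5.2,19.65,8.65,9,0,0,0.039],[5.2,19.65,8.65,11,0,0,0.039],[5.2,19.65,8.65,11,0,0,0.039],[5.2,19.65,8.65,11,0,0,0.039]]]' 20; ./d .4595 -.274 .0115 -1.496
```

```text
t: 30.2
eef_pos: [0.4599, -0.2745, 0.0419]
ee_rot: [3.141, 0.0, -1.497]
force: [1.0, -0.1, 0.3]
width: 0.052
gripper_force: 0.0
([-0.051, 0.037, 3.039, 0.001, 0.0, -0.001], 30.2)
```

```bash
python3 -m creep '[[[5.2,-0.05,0,1.8,0,0,0],[5.2,-0.05,0,2.7,0,0,0],[5.2,-0.05,0,3,0,0,0],[5.2,-0.05,0,3,0,0,0],[2.8,-0.05,0,3,0,0,0],[2.8,-0.05,0,3,0,0,0],[2.8,-0.05,0,3,0,0,0],[2.8,-0.05,0,3,0,0,0],[2.8,-0.05,0,1,0,0,0],[2.8,-0.05,0,-4,0,0,0],[2.8,-0.05,0,-7,0,0,0],[2.8,-0.05,0,-7,0,0,0]]]' 20
./d .5099 .0555 .1 -1.458 .5099 .0555 .04 -1.458
```

```text
t: 31.7
eef_pos: [0.4617, -0.274, 0.1145]
ee_rot: [-3.137, -0.002, -1.497]
force: [0.3, -0.4, -0.2]
width: 0.0358
gripper_force: 20.0
([-32.5, -7.245, 1.441, -0.005, -0.002, -0.039], 31.7)
([-32.509, -7.216, 7.441, -0.005, -0.002, -0.039], 31.7)
```

```bash
python3 -m creep '[[[2.8,-20,-5,0,0,0,-0.039],[2.8,-32.5,-7.2,0,0,0,-0.039],[2.8,-32.5,-7.2,0,0,0,-0.039],[2.8,-32.5,-7.2,0,0,0,-0.039],[2.8,-32.5,-7.2,0,0,0,-0.039],[2.8,-32.5,-7.2,0,0,0,-0.039],[2.8,-32.5,-7.2,3,0,0,-0.039],[2.8,-32.5,-7.2,6,0,0,-0.039],[2.8,-32.5,-7.2,6,0,0,-0.039],[2.8,-32.5,-7.2,6,0,0,-0.039],[2.8,-32.5,-7.2,6,0,0,-0.039]]]'
python3 - <<'E'
from h import *
s=get_state(); t=s['eef_pos']; print(t)
w,i=wrist(); cv2.imwrite('pics/w12.png',i); g=cv2.cvtColor(i,cv2.COLOR_BGR2GRAY)
a=.1125;c=np.array([.5545,-.0272]);R=np.array([[np.cos(a),-np.sin(a)],[np.sin(a),np.cos(a)]])
V=w['view']; f=240/np.tan(np.radians(w['vertical_fov'])/2)
def proj(l,z):  # point in laptop axes about the TCP
    P=V[:3,:3]@np.r_[t[:2]+R@l,z]+V[:3,3]; r=np.hypot(*P[:2]); return (P[:2]/r*np.arctan2(r,P[2])*f+[w['cx'],w['cy']]).round(1)
zt=t[2]+.0105
for n,l,z in[('boxL',(.018,-.025),zt),('boxR',(-.018,-.025),zt),('bot',(-.012,-.025),zt-.018),('lugL',(.007,-.055),zt),('lugR',(-.007,-.055),zt)]: print(n,proj(l,z))
u=int(proj((0,-.05),zt)[0])
for d in(0,-30,30): print(d,u+d,'rows150+',g[150:290:2,u+d].tolist())
print(delta(.5099,.0555,.0125,-1.458))
E
```

```text
t: 33.08
eef_pos: [0.5086, 0.0559, 0.0531]
ee_rot: [-3.14, 0.001, -1.458]
force: [0.9, -0.2, -0.4]
width: 0.0357
gripper_force: 20.0
[0.50860754 0.05593372 0.05314071]
boxL [276.9 258. ]
boxR [363.3 258.1]
bot [346.2 246.8]
lugL [302.5 185.7]
lugR [337.7 185.8]
0 320 rows150+ [245, 245, 245, 245, 245, 245, 245, 244, 245, 245, 245, 245, 245, 245, 242, 174, 198, 196, 195, 192, 79, 50, 49, 52, 50, 65, 179, 195, 192, 195, 192, 190, 191, 130, 103, 129, 156, 154, 155, 153, 138, 102, 103, 103, 103, 103, 103, 103, 103, 103, 104, 103, 102, 104, 104, 104, 104, 104, 101, 50, 31, 32, 30, 72, 101, 104, 96, 73, 72, 73]
-30 290 rows150+ [243, 243, 242, 242, 243, 243, 242, 243, 242, 221, 142, 144, 144, 143, 142, 143, 143, 144, 142, 138, 35, 18, 15, 18, 16, 21, 18, 16, 15, 40, 140, 142, 141, 101, 81, 129, 140, 141, 141, 141, 139, 140, 140, 139, 140, 138, 137, 72, 17, 14, 8, 14, 17, 10, 17, 19, 12, 15, 16, 19, 16, 16, 16, 20, 16, 15, 18, 14, 19, 15]
30 350 rows150+ [245, 245, 245, 245, 245, 246, 245, 245, 245, 245, 245, 245, 245, 245, 245, 245, 245, 245, 245, 242, 82, 56, 22, 16, 16, 16, 13, 22, 18, 37, 139, 143, 142, 98, 71, 106, 145, 142, 144, 143, 143, 143, 142, 142, 144, 143, 141, 96, 13, 6, 10, 10, 20, 16, 15, 19, 14, 18, 14, 19, 15, 21, 15, 36, 44, 40, 32, 35, 32, 32]
([0.061, -0.125, 4.06, -0.002, 0.001, -0.0], 33.12)
```

```bash
python3 -m creep '[[[2.8,-0.08,-0.12,2,0,0,0],[2.8,-0.08,-0.12,3.3,0,0,0],[2.8,-0.08,-0.12,3.8,0,0,0],[2.8,-0.08,-0.12,3.95,0,0,0],[2.8,-0.08,-0.12,4,0,0,0],[2.8,-0.08,-0.12,4,0,0,0]]]'
```

```text
t: 33.88
eef_pos: [0.5087, 0.0566, 0.0133]
ee_rot: [3.141, -0.0, -1.457]
force: [-5.7, 0.3, 13.4]
width: 0.0357
gripper_force: 20.0
```

```bash
python3 -m creep '[[[2.8,0,0,-0.05,0,0,0],[5.2,0,0,-0.05,0,0,0],[5.2,0,0,-0.05,0,0,0],[5.2,0,0,-0.05,0,0,0],[5.2,0,0,-2,0,0,0],[5.2,0,0,-8,0,0,0],[5.2,-7,0,-15,0,0,0],[5.2,-7,0,-15,0,0,0],[5.2,-7,0,-15,0,0,0],[5.2,-7,0,-15,0,0,0]]]'
python3 - <<'E'
from h import *
w,i=wrist(); cv2.imwrite('pics/w13.png',i); g=cv2.cvtColor(i,cv2.COLOR_BGR2GRAY)
a=.1125;c=np.array([.5545,-.0272]);R=np.array([[np.cos(a),-np.sin(a)],[np.sin(a),np.cos(a)]])
V=w['view']; f=240/np.tan(np.radians(w['vertical_fov'])/2)
def proj(x,y,z):
    P=V[:3,:3]@np.r_[c+R@[x,y],z]+V[:3,3]; r=np.hypot(*P[:2]); return (P[:2]/r*np.arctan2(r,P[2])*f+[w['cx'],w['cy']]).round(1)
def edges(l,th=95):
    b=np.array(l)<th; k=np.flatnonzero(b[1:]!=b[:-1]); return k+1
for n,cy,hx,hy,z in[('spk',.087,.018,.025,.022),('fan',-.087,.025,.025,.022),('pack',0,.022,.05,.016)]:
    Q=np.array([proj(-.035+sx*hx,cy+sy*hy,z) for sx,sy in[(1,-1),(-1,-1),(-1,1),(1,1)]]); print(n,Q.tolist())
    x0,y0=(Q.min(0)-12).astype(int); x1,y1=(Q.max(0)+12).astype(int); y0=max(y0,0)
    if y1<=y0: continue
    for q in(.3,.5,.7):
        r=int(y0+q*(y1-y0)); k=int(x0+q*(x1-x0)); print(' row',r,edges(g[r,x0:x1])+x0,' col',k,edges(g[y0:y1,k])+y0)
# lug tip of the speaker, lug of fan
for n,y in(('spk lug tip',.032),('fan lug tip',-.032)): print(n,proj(-.035,y,.022))
u,v=proj(-.035,.032,.022).astype(int); print(g[v-20:v+30,u-4].tolist())
E
```

```text
t: 35.12
eef_pos: [0.5005, 0.1261, 0.1615]
ee_rot: [3.141, -0.0, -1.458]
force: [0.9, 0.7, -1.3]
width: 0.052
gripper_force: 0.0
spk [[296.0, 115.8], [341.7, 115.8], [341.3, 178.0], [296.3, 178.0]]
 row 129 [299 306 337 343]  col 304 [116 177 184]
 row 146 [299 306 311 331 337 343]  col 318 [122 127 142 166 172 177 184]
 row 163 [299 306 313 329 337 343]  col 332 [116 127 149 159 169 177 184]
fan [[290.0, -70.9], [348.5, -71.0], [349.5, -24.7], [288.7, -24.7]]
pack [[292.6, -9.9], [345.6, -10.0], [346.2, 102.0], [291.6, 102.0]]
 row 34 [295 297 346 348]  col 302 [ 89 103]
 row 57 [295 297 346 348]  col 318 []
 row 79 [295 297 346 348]  col 334 [ 89 103]
spk lug tip [318.9  78.9]
fan lug tip [319.    5.7]
[247, 247, 247, 247, 248, 248, 248, 248, 248, 248, 248, 248, 248, 248, 248, 248, 248, 248, 248, 245, 221, 202, 201, 200, 200, 201, 201, 200, 201, 200, 201, 201, 202, 201, 200, 199, 199, 199, 200, 202, 200, 202, 199, 199, 201, 201, 202, 202, 201, 200]
```

```bash
python3 -c "
from station import *
print(job_done())"
```

```text
the job is handed in; nothing more can be done
None
```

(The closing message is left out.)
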